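# Gauge a glass strip against the flip stop of a scoring board

### The job

Get the pale green glass strip on the scoring board ready for scoring: flip the stop on the fence all the way down, slide the strip along the fence until it lies flush against the fence and its end is up against the stop, then flip the stop fully back up clear of the glass (its red-balled lever turns it). Don't shove the stop out of its setting along the fence, leave the strip where it was gauged, and leave the other things on the bench alone.

Things in the scene. Friction and masses are not known exactly. Their poses are not given: they have to be found in the camera images.
- board: grey scoring board, 170 x 360 mm, fixed to the bench; its bed is 22 mm above the bench. Origin: centre of its underside; y along the fence, x from the free front edge to the fence, z up. The aluminium fence (26 mm thick, 25 mm high above the bed, full length) has its front face at x = +35 mm. A thin black score line crosses the bed at y = +50 mm (a mark only)
- stop_face (a point): point on the dark stop carriage clamped on the fence: on the fence's front face, 5 mm above the bed, in the stop's working plane (where the strip's end must come). Axes as the board. The carriage reaches from here 74 mm to +y, over the fence, 32 mm above the bed (hinge lugs 47 mm); it stays put unless shoved along the fence with more than about 45 N
- flip_stop (a joint): angle of the aluminium flip stop about its hinge, parallel to the fence, 9 mm behind the fence face, 40 mm above the bed: 0 = down (end of travel, toe in front of the fence, 3 mm above the bed), 1.57 = arm straight up, 1.9 = end of travel up, leaning back over the fence. A friction hinge (0.08 N m, about 2 N at the arm's end or the ball): it stays where it is left
- stop_hinge (a point): point on the hinge axis at the middle of the stop arm's width. The arm is 14 mm wide in y, from the working plane to 14 mm on its +y side (this point: 7 mm)
- stop_arm_end (a point): outer end of the arm's bar (10 mm thick), mid thickness and width, 47 mm from the hinge axis, towards the board's front when down; a toe plate 30 mm wide then hangs from the outer end to 37 mm below the hinge axis. To flip the stop down, push the bar from behind the fence to the front, then press it down from above
- lever_ball (a point): centre of the red ball (18 mm) on the stop's lever (7 mm rod), 45 mm from the hinge axis, 54 mm to +y of the arm's middle. The lever turns with the stop: it points up and 45 degrees to the front when the stop is down, back and 26 degrees above level at 1.9. Pushing the ball to the rear (board +x), then down, flips the stop up
- strip: loose strip of pale green glass, 38 (x) x 130 (y) x 10 (z) mm, about 0.15 kg, lying on the bed in front of the fence, roughly parallel to it. Origin: centre of its underside; long axis y
- strip_lead (a point): middle of the strip's end face on its +y end, the one that must meet the stop, 5 mm above its underside
- strip_tail (a point): middle of the opposite end face (-y end), 5 mm above its underside; push here to slide it along
- slides_a: bystander: loose stack of glass slides, 28 x 77 x 8 mm, origin under its centre
- glass_cutter: bystander: loose hand glass cutter with wooden handle, 132 mm long along its x, 14 mm thick, origin under its middle
- cover_glass_0: bystander: loose small blue and white cover glass box, 33 x 33 x 20 mm, origin under its centre

How it is judged:
By the outcome, as a careful person would: the job done as asked, in the order asked, and still so for the second after the job is handed in, with the robot touching nothing.
It also fails if it takes over 56 s, if anything falls off the work surface, if the arm or the gripper's body presses on something with over 40 N, if the wrist force passes 120 N, or if a joint passes its speed limit or range.

### The arm

A 6-joint arm with a two-finger parallel gripper is mounted at the origin on a cart in front of the work surface, level with it; the furniture and walls round the work are solid. World frame = base frame: x ahead of the robot, y to its left, z up, the work surface at z = 0. Lengths are in m, angles in rad, forces in N, time in s.
With the tool pointing down it reaches from about 0.25 to 0.775 m from the base axis. Payload 4 kg.
Tool frame: the origin (TCP) lies at the very end of the fingers, on their centre line; the grasp point (between the pads) lies 19 mm behind it; z points along the fingers, y is the direction in which the jaws open and shut (so a half turn about z gives the same grasp; the last joint's range is limited). The gripper opens to 85 mm and grips with 20 to 120 N. Pads are 22 mm wide; open, the fingers measure 114 mm over their backs; the gripper's body (76 mm by 85 mm) begins 54 mm behind the grasp point. The pads swing forward as they close: fully open they stand 13 mm farther back than shut.
Start: joints at [-1.329, 0.087, 1.371, -0, 1.684, -0.103], TCP at [0.186, -0.518, 0.231] pointing down, gripper open.
Joint ranges: [-3.1, 3.1], [-0.76, 2.03], [0.27, 2.55], [-1.08, 4.22], [0.17, 2.65], [-2.57, 2.57]. Speed limits (rad/s): [2.79, 2.79, 3.14, 3.14, 3.14, 3.14].

### API

Orientations are given as a unit quaternion [w, x, y, z].
In Python, from workcell import robot gives the robot as it stands. The module is installed in compiled form; this text tells all that it offers. Calls block until the motion is done:
- robot.movep(position, orientation): joint-space move of the TCP to a pose.
- robot.move_linear(position, rot=None, feed=0.15, force_limit=None): straight line of the TCP; rot=None keeps the orientation; feed is the mean speed in m/s. With force_limit (N) it stops when the force on the tool has changed by that much, and returns True; else False.
- robot.move_joints(angles): joint-space move.
- robot.let_go() and robot.grasp(): open the fingers fully, or close them until they stop; the grip force is fixed at half the most.
- robot.wait(seconds).
- robot.inverse_kinematics(position, orientation): joint angles nearest the present ones, or None.
- robot.read_camera(name): name is "side" or "top" or "wrist"; returns the picture (384x512x3 uint8, red, green, blue); there is no depth.
- robot.camera_model(name): a dict with "fx", "fy", "cx", "cy" (pixels), "xyz" and "orientation" of the camera in the world. Camera axes: x right, y down, z forward; pixel columns grow to the right and rows downward; lengths in m; the calibration is good to about 2 mm. A picture is of the moment at which its call begins: read the wrist's pose just before it. camera_model takes no time and is no camera call; for the wrist camera it gives the pose at the moment of the call.
A pose or a line that the arm cannot do raises robot.MotionError and nothing moves.
- robot.finish_job(): hands the job in, once; it reports no verdict.
Readings, each from a call of its own:
- robot.read_time(): time.
- robot.read_qpos(): joint angles.
- robot.read_joint_velocities(): joint speeds.
- robot.read_joint_efforts(): joint torques, N m.
- robot.read_eef_pos(): TCP position.
- robot.read_ee_rot(): TCP orientation.
- robot.read_contact_force(): force on the tool from outside, world axes, zero at the start.
- robot.read_wrist_torque(): the same for the moment, N m.
- robot.read_width(): finger opening in m.
Only numpy, scipy, OpenCV 4.12 (cv2) and the standard library are available. Lean on these libraries where they do the work, as an engineer would, in place of code of your own. Each camera call takes 0.05 s, during which the arm holds its last target.

## Working session

There is one attempt and no reset: what is moved stays moved. The work goes in short steps, each a Python script; the robot and the scene stay as the last script left them, time stands still between calls to the robot, and variables do not carry over. Pictures are saved under pics/ and viewed, and the job is handed in when it is done.

```bash
mkdir -p pics
python3 - <<'E'
from workcell import robot
import cv2
for n in ("side","top","wrist"):
    m=robot.camera_model(n); print(n,m)
    im=robot.read_camera(n); cv2.imwrite(f"pics/a_{n}.png",im[:,:,::-1])
print(robot.read_time())
E
```

```text
side {'fx': 354.60408464134593, 'fy': 354.60408464134593, 'cx': 255.47934276693624, 'cy': 190.90341441212598, 'xyz': array([0.4716268 , 0.77674367, 0.5724538 ]), 'orientation': array([ 0.023488  , -0.04324051,  0.88631445, -0.46046202])}
top {'fx': 407.3887903528821, 'fy': 407.3887903528821, 'cx': 260.6308150853134, 'cy': 188.24815580921143, 'xyz': array([0.41790478, 0.0748001 , 1.20193725]), 'orientation': array([ 0.04842314, -0.69753754,  0.71439925, -0.02702386])}
wrist {'fx': 345.92573875432976, 'fy': 345.92573875432976, 'cx': 246.3264907994294, 'cy': 184.70768518914755, 'xyz': array([ 0.25515419, -0.49307199,  0.37200574]), 'orientation': array([ 0.11818678,  0.80934727, -0.56905039, -0.08467907])}
0.15
```

View pics/a_top.png

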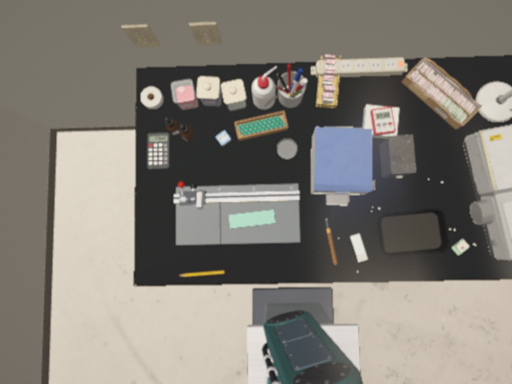

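View pics/a_side.png

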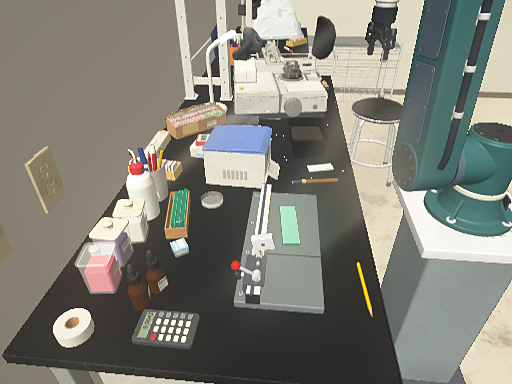

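View pics/a_wrist.png

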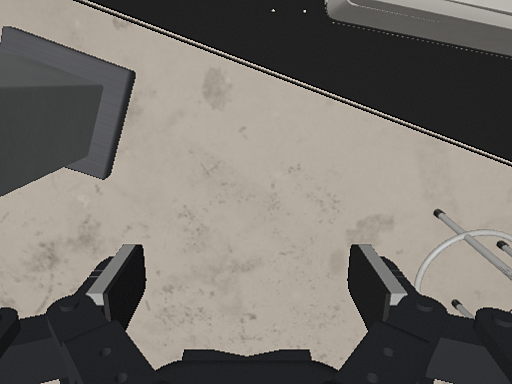

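The top view shows the board at about (176–300, 184–245), with the fence at the far edge (up = +x), the stop near (190, 197) and the strip at (252, 219). I'll zoom in on it.

Run:
```python
import cv2
a=cv2.imread("pics/a_top.png")[170:260,160:310]; cv2.imwrite("pics/a_topz.png",cv2.resize(a,None,fx=5,fy=5,interpolation=cv2.INTER_CUBIC))
a=cv2.imread("pics/a_side.png")[180:315,220:335]; cv2.imwrite("pics/a_sidez.png",cv2.resize(a,None,fx=4.4,fy=4.4,interpolation=cv2.INTER_CUBIC))
```

```text
(no output)
```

View pics/a_topz.png

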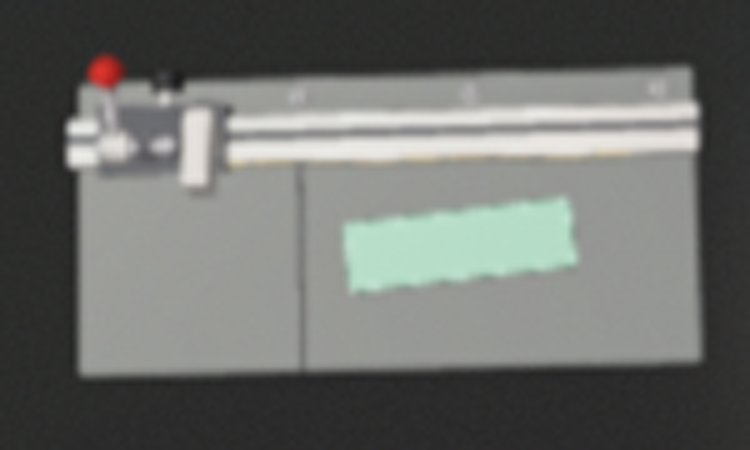

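View pics/a_sidez.png

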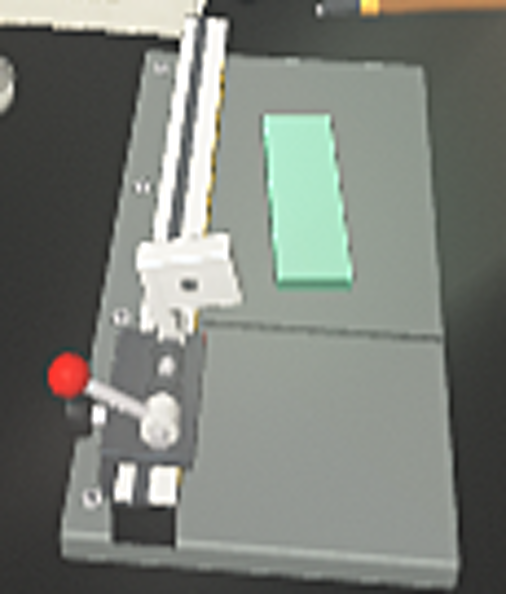

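```bash
cat > h.py <<'E'
import numpy as np, cv2
from workcell import robot
from scipy.spatial.transform import Rotation as R
def rot(q): return R.from_quat([q[1],q[2],q[3],q[0]]).as_matrix()
def quat(M):
    q=R.from_matrix(M).as_quat(); return [q[3],q[0],q[1],q[2]]
def ray(m,u,v,z):
    d=rot(m["orientation"])@np.array([(u-m["cx"])/m["fx"],(v-m["cy"])/m["fy"],1]); p=np.array(m["xyz"])
    return p+d*(z-p[2])/d[2]
def proj(m,P):
    c=rot(m["orientation"]).T@(np.array(P,float)-m["xyz"]); return np.array([m["cx"]+m["fx"]*c[0]/c[2],m["cy"]+m["fy"]*c[1]/c[2]])
def down(yaw):  # tool z down; tool y (jaw) at angle: tool x axis at yaw
    c,s=np.cos(yaw),np.sin(yaw)
    return quat(np.array([[c,s,0],[s,-c,0],[0,0,-1.]]))
E
python3 - <<'E'
from h import *
m=robot.camera_model("top")
f=lambda u,v,z:ray(m,(u+.5)/5-.5+160,(v+.5)/5-.5+170,z).round(4)
for n,p in dict(FL=(80,375),FR=(701,362),BR=(692,68),BL=(80,85)).items(): print(n,f(*p,.022))
for n,p in dict(s1=(344,223),s2=(568,198),s3=(578,264),s4=(351,292)).items(): print(n,f(*p,.032))
m2=robot.camera_model("side")
g=lambda u,v,z:ray(m2,(u+.5)/4.4-.5+220,(v+.5)/4.4-.5+180,z).round(4)
for n,p in dict(FL=(457,565),FR=(424,66),BR=(146,52),BL=(62,540)).items(): print(n,g(*p,.022))
for n,p in dict(s1=(279,279),s2=(263,115),s3=(330,115),s4=(352,279)).items(): print(n,g(*p,.032))
print("ball top",f(105,72,.08),"side",g(68,375,.08))
E
```

```text
FL [0.3873 0.3586 0.022 ]
FR [0.3871 0.0004 0.022 ]
BR [5.568e-01 1.000e-04 2.200e-02]
BL [0.5561 0.3587 0.022 ]
s1 [0.471  0.2033 0.032 ]
s2 [0.4823 0.0741 0.032 ]
s3 [0.4444 0.0694 0.032 ]
s4 [0.4314 0.1998 0.032 ]
FL [0.3886 0.3574 0.022 ]
FR [ 0.3878 -0.0012  0.022 ]
BR [5.566e-01 3.000e-04 2.200e-02]
BL [0.5545 0.361  0.022 ]
s1 [0.4686 0.2033 0.032 ]
s2 [0.4823 0.0698 0.032 ]
s3 [0.4444 0.0662 0.032 ]
s4 [0.4324 0.1998 0.032 ]
ball top [0.5562 0.3307 0.08  ] side [0.5557 0.3214 0.08  ]
```

Run:
```python
from h import *
q=robot.read_ee_rot();M=rot(q);print(M.round(3), robot.read_eef_pos())
m=robot.camera_model("wrist");C=rot(m["orientation"])
print("cam in tool",(M.T@(m["xyz"]-robot.read_eef_pos())).round(4),(M.T@C).round(3))
print(robot.read_contact_force(),robot.read_width())
t=robot.camera_model("top")
f=lambda u,v,z:ray(t,(u+.5)/5-.5+160,(v+.5)/5-.5+170,z).round(4)
print("arm",f(180,105,.108),f(215,190,.115),f(215,147,.11))
print("carriage edges",f(100,170,.054),f(228,105,.054))
for yaw in (0,np.pi/2,-np.pi/2,np.pi):
    for p in ([.56,.29,.09],[.47,.29,.07],[.46,.05,.03],[.56,.33,.09],[.4,.2,.25]):
        s=robot.inverse_kinematics(p,down(yaw)); print(round(yaw,2),p,None if s is None else np.round(s,2))
```

```text
[[ 0.941  0.338 -0.   ]
 [ 0.338 -0.941  0.002]
 [ 0.    -0.002 -1.   ]] [ 0.18579961 -0.51725652  0.2303746 ]
cam in tool [ 0.0735  0.0005 -0.1418] [[ 0.    -0.958 -0.288]
 [ 1.     0.    -0.   ]
 [ 0.001 -0.288  0.958]]
[0.16552249 0.13790623 0.22776985] 0.08519587876657934
arm [0.5337 0.2833 0.108 ] [0.4866 0.2633 0.115 ] [0.5101 0.264  0.11  ]
carriage edges [0.5034 0.3395 0.054 ] [0.5387 0.2661 0.054 ]
0 [0.56, 0.29, 0.09] [ 0.39  0.33  1.37 -0.    1.44  1.96]
0 [0.47, 0.29, 0.07] [ 0.45  0.18  1.59 -0.    1.37  2.02]
0 [0.46, 0.05, 0.03] [-0.01  0.03  1.85 -0.    1.26  1.56]
0 [0.56, 0.33, 0.09] [ 0.45  0.37  1.31 -0.    1.46  2.02]
0 [0.4, 0.2, 0.25] [ 0.34 -0.15  1.56 -0.    1.73  1.91]
1.57 [0.56, 0.29, 0.09] [ 0.39  0.33  1.37 -0.    1.44  0.39]
1.57 [0.47, 0.29, 0.07] [ 0.45  0.18  1.59 -0.    1.37  0.45]
1.57 [0.46, 0.05, 0.03] [-0.01  0.03  1.85 -0.    1.26 -0.01]
1.57 [0.56, 0.33, 0.09] [ 0.45  0.37  1.31 -0.    1.46  0.45]
1.57 [0.4, 0.2, 0.25] [ 0.34 -0.15  1.56 -0.    1.73  0.34]
-1.57 [0.56, 0.29, 0.09] None
-1.57 [0.47, 0.29, 0.07] None
-1.57 [0.46, 0.05, 0.03] None
-1.57 [0.56, 0.33, 0.09] None
-1.57 [0.4, 0.2, 0.25] None
3.14 [0.56, 0.29, 0.09] [ 0.39  0.33  1.37 -0.    1.44 -1.18]
3.14 [0.47, 0.29, 0.07] [ 0.45  0.18  1.59 -0.    1.37 -1.12]
3.14 [0.46, 0.05, 0.03] [-0.01  0.03  1.85 -0.    1.26 -1.59]
3.14 [0.56, 0.33, 0.09] [ 0.45  0.37  1.31 -0.    1.46 -1.13]
3.14 [0.4, 0.2, 0.25] [ 0.34 -0.15  1.56 -0.    1.73 -1.23]
```

Run:
```python
from h import *
robot.movep([.32,-.26,.36],down(1.0)); print(robot.read_time())
robot.movep([.48,.20,.28],down(np.pi/2)); print(robot.read_time())
robot.grasp(); print(robot.read_time(), robot.read_width())
m=robot.camera_model("wrist"); im=robot.read_camera("wrist"); cv2.imwrite("pics/b.png",im[:,:,::-1])
import pickle; pickle.dump(m,open("b.pkl","wb")); print(robot.read_eef_pos(), robot.read_contact_force())
```

```text
1.3583
3.15
3.9167 2.9170620421853212e-05
[0.47998582 0.20005961 0.27998309] [-0.11366565  0.28327164  0.56704141]
```

View pics/b.png

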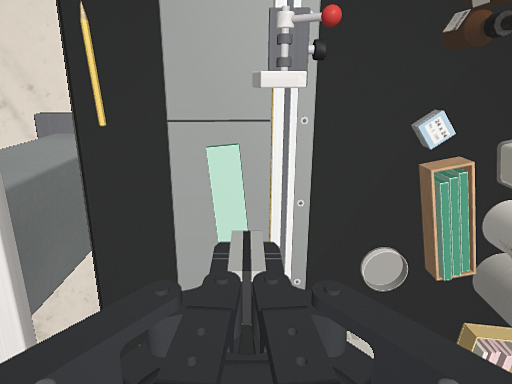

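The wrist view shows the strip's lead edge at about (207–240, 146), the score line at row 121, the stop arm up at (253–306, 70–87) and the ball at (332, 15). Zooming for precise edges.

Run:
```python
import cv2
a=cv2.imread("pics/b.png")[0:160,190:350]; cv2.imwrite("pics/bz.png",cv2.resize(a,None,fx=3.7,fy=3.7,interpolation=cv2.INTER_CUBIC))
```

```text
(no output)
```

View pics/bz.png

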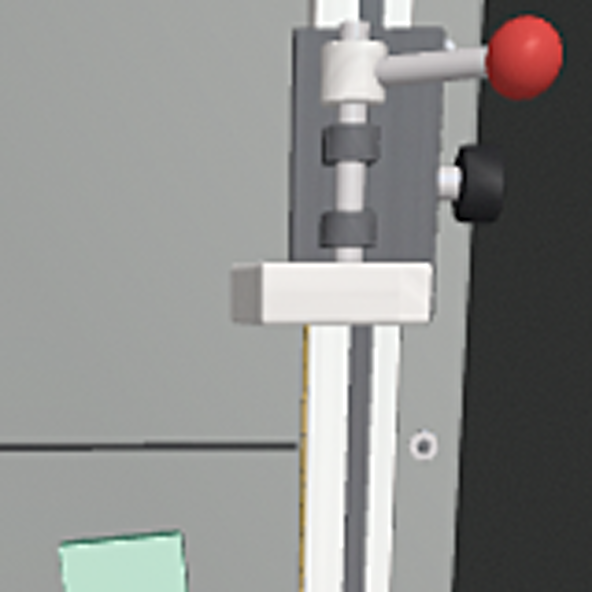

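Run:
```python
from h import *; import pickle
m=pickle.load(open("b.pkl","rb"))
f=lambda u,v,z:ray(m,(u+.5)/3.7-.5+190,(v+.5)/3.7-.5,z).round(4)
print("ball",f(524,58,.0817)); print("armlow",f(350,323,.112),"armhigh",f(350,263,.112),f(264,323,.118),f(432,323,.105))
print("score",f(30,449,.022),f(290,445,.022),"fence top front",f(308,440,.047),f(305,580,.047))
print("carriage",f(293,30,.054),f(446,30,.054))
print("lead",f(60,545,.032),f(182,532,.032))
g=lambda u,v,z:ray(m,u,v,z).round(4)
print("strip front edge",g(207,148,.032),g(217,240,.032),"back",g(240,146,.032),g(247,231,.032))
```

```text
ball [0.5562 0.3292 0.0817]
armlow [0.5129 0.268  0.112 ] armhigh [0.5125 0.2813 0.112 ] [0.4926 0.2681 0.118 ] [0.5332 0.2679 0.105 ]
score [0.4247 0.2291 0.022 ] [0.505  0.2303 0.022 ] fence top front [0.5086 0.2344 0.047 ] [0.5087 0.1931 0.047 ]
carriage [0.5019 0.3404 0.054 ] [0.5417 0.3404 0.054 ]
lead [0.4341 0.2009 0.032 ] [0.4717 0.205  0.032 ]
strip front edge [0.4354 0.1997 0.032 ] [0.444  0.0846 0.032 ] back [0.473 0.202 0.032] [0.4811 0.0967 0.032 ]
```

Run:
```python
from h import *
robot.movep([.567,.2745,.16],down(np.pi/2))
print(robot.move_linear([.567,.2745,.088],feed=.15,force_limit=10), robot.read_time())
print(robot.move_linear([.5025,.2745,.088],feed=.08,force_limit=15), robot.read_eef_pos(), robot.read_contact_force(),robot.read_time())
robot.move_linear([.5025,.2745,.108],feed=.15)
robot.move_linear([.483,.2745,.108],feed=.15)
print(robot.move_linear([.483,.2745,.065],feed=.05,force_limit=12), robot.read_eef_pos(), robot.read_contact_force(),robot.read_time())
for n in ("side","top"):
    im=robot.read_camera(n); cv2.imwrite(f"pics/c_{n}.png",im[:,:,::-1])
a=cv2.imread("pics/c_side.png")[180:315,220:335]; cv2.imwrite("pics/c_sidez.png",cv2.resize(a,None,fx=4.4,fy=4.4,interpolation=cv2.INTER_CUBIC))
```

```text
False 5.3
False [0.50238507 0.27464847 0.08819942] [-0.75924445  0.93965935  1.18020757] 6.2583
True [0.48024364 0.27469992 0.09121596] [-3.85959948  1.25106253  1.49833891] 7.2917
```

View pics/c_sidez.png

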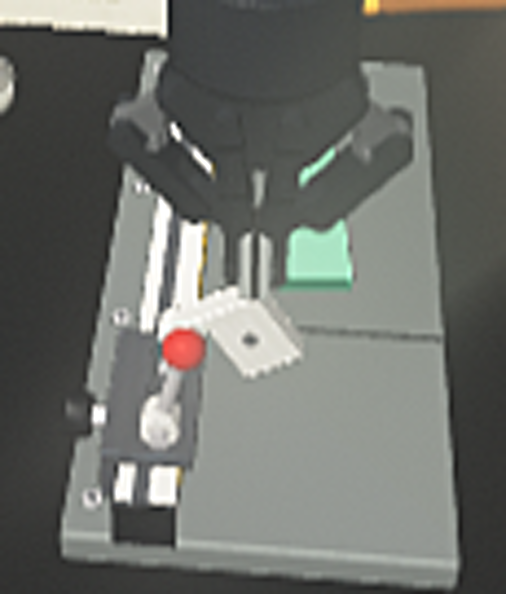

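The closed tip is only about 12 mm wide. It met the bar's end corner at about 31° and the bar's end dragged it. I'll lift and press nearer the hinge, on the flat of the bar.

Run:
```python
from h import *
robot.move_linear([.483,.2745,.106],feed=.15)
robot.move_linear([.492,.2745,.106],feed=.15)
print(robot.move_linear([.490,.2745,.064],feed=.04,force_limit=20), robot.read_eef_pos(), robot.read_contact_force(),robot.read_time())
im=robot.read_camera("side"); cv2.imwrite(f"pics/d_side.png",im[:,:,::-1])
a=cv2.imread("pics/d_side.png")[180:315,220:335]; cv2.imwrite("pics/d_sidez.png",cv2.resize(a,None,fx=4.4,fy=4.4,interpolation=cv2.INTER_CUBIC))
```

```text
False [0.48961345 0.27454603 0.06684151] [-7.19763351 -1.942341   14.83368643] 9.0917
```

View pics/d_sidez.png

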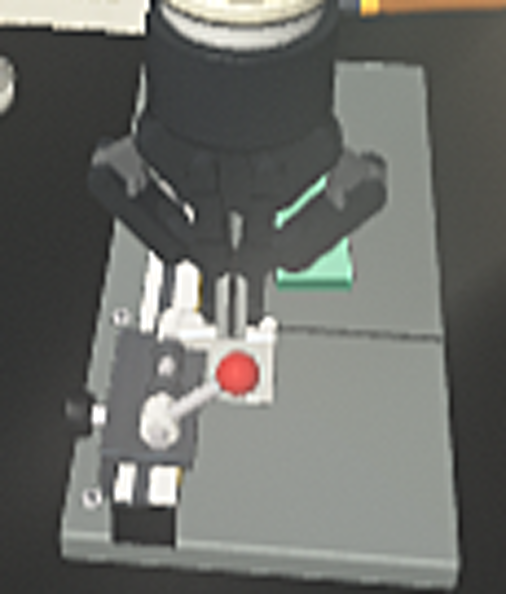

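The stop is fully down (bar top z = 0.067, pressed with 15 N; the toe stands on the bed in the view). Now the strip: push it square onto the fence, then along to the stop.

Run:
```python
from h import *
q=down(np.pi/2)
robot.move_linear([.485,.2745,.09],feed=.2)
robot.movep([.412,.137,.07],q)
robot.move_linear([.412,.137,.026],feed=.15,force_limit=8)
r=robot.move_linear([.4665,.137,.026],feed=.06,force_limit=6)
print(r,robot.read_eef_pos(),robot.read_contact_force(),robot.read_time())
robot.move_linear([.445,.137,.026],feed=.2)
for n in ("side","top","wrist"):
    im=robot.read_camera(n); cv2.imwrite(f"pics/e_{n}.png",im[:,:,::-1])
a=cv2.imread("pics/e_side.png")[180:315,220:335]; a=cv2.resize(a,None,fx=3,fy=3,interpolation=cv2.INTER_CUBIC)
b=cv2.imread("pics/e_top.png")[170:260,160:310]; b=cv2.resize(b,None,fx=3,fy=3,interpolation=cv2.INTER_CUBIC)
o=np.zeros((410,800,3),np.uint8); o[:405,:345]=a; o[:270,350:]=b; cv2.imwrite("pics/e_z.png",o)
```

```text
True [0.46324598 0.13681452 0.02556547] [-0.96690756  0.05818249  3.21612269] 11.3667
```

View pics/e_z.png

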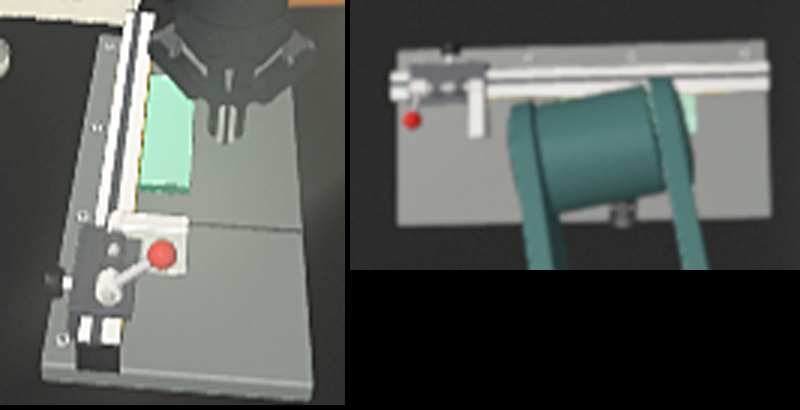

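View pics/e_wrist.png

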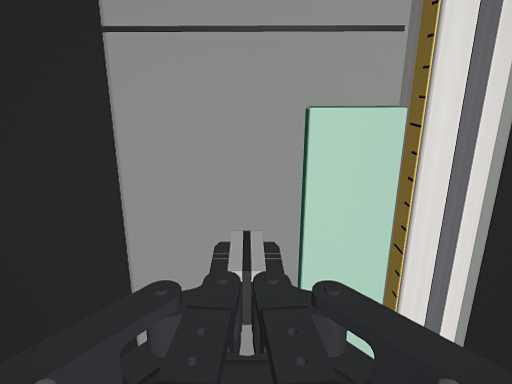

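The strip now lies parallel against the fence (right edge along the ruler face, lead edge at row 106). Next, push the tail.

Run:
```python
from h import *
q=down(np.pi/2)
robot.move_linear([.445,.137,.065],feed=.2)
robot.movep([.485,.038,.065],q)
print(robot.move_linear([.485,.038,.027],feed=.15,force_limit=8))
r=robot.move_linear([.4885,.1300,.027],feed=.06,force_limit=5)
print(r,robot.read_eef_pos(),robot.read_contact_force(),robot.read_time())
robot.move_linear([.4865,.110,.027],feed=.2)
robot.move_linear([.4865,.100,.075],feed=.2)
robot.movep([.445,.2,.075],q)
robot.move_linear([.445,.2,.026],feed=.15,force_limit=8)
r=robot.move_linear([.4665,.2,.026],feed=.05,force_limit=5)
print(r,robot.read_eef_pos(),robot.read_contact_force(),robot.read_time())
robot.move_linear([.44,.2,.026],feed=.2)
import pickle; pickle.dump(robot.camera_model("wrist"),open("f.pkl","wb"))
for n in ("side","wrist"):
    im=robot.read_camera(n); cv2.imwrite(f"pics/f_{n}.png",im[:,:,::-1])
a=cv2.imread("pics/f_side.png")[180:315,220:335]; a=cv2.resize(a,None,fx=4.4,fy=4.4,interpolation=cv2.INTER_CUBIC);cv2.imwrite("pics/f_sidez.png",a)
print(robot.read_time())
```

```text
False
True [0.48793796 0.12672108 0.02635595] [-0.49617446 -1.56444575  0.30475601] 14.4
True [0.4446711  0.19850089 0.02210247] [2.09936635 0.09030532 2.68766747] 16.1833
16.5333
```

View pics/f_wrist.png

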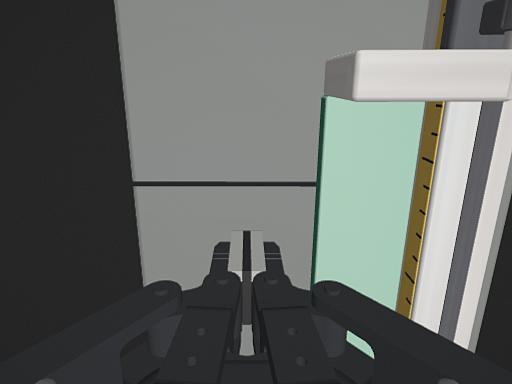

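View pics/f_sidez.png

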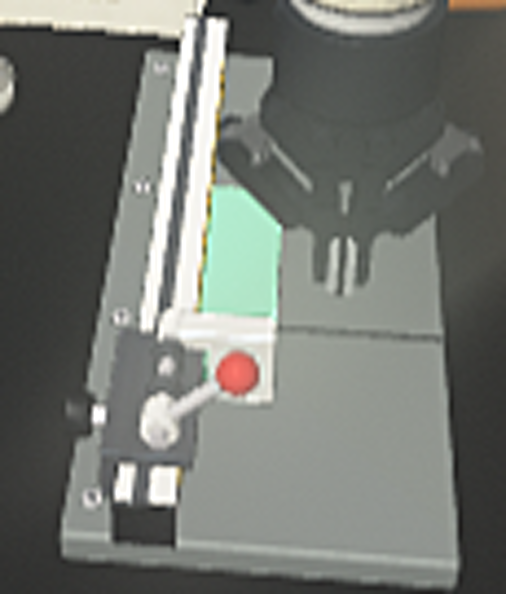

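The tail push stopped on the stop (tip y 0.1267, so tail ≈ 0.1377, which matches). The side press ended early because the tip grazed the bed, so I'll redo it 4 mm higher.

Run:
```python
from h import *
robot.move_linear([.44,.2025,.029],feed=.05)
robot.wait(.1)
r=robot.move_linear([.4665,.2025,.029],feed=.05,force_limit=5)
print(r,robot.read_eef_pos(),robot.read_contact_force(),robot.read_time())
robot.move_linear([.44,.2025,.029],feed=.2)
# light re-tap of the tail
q=down(np.pi/2)
robot.move_linear([.44,.19,.075],feed=.2)
robot.movep([.487,.095,.075],q)
robot.move_linear([.487,.110,.029],feed=.12,force_limit=8); robot.wait(.1)
r=robot.move_linear([.488,.1300,.029],feed=.05,force_limit=4)
print(r,robot.read_eef_pos(),robot.read_contact_force(),robot.read_time())
robot.move_linear([.4875,.110,.029],feed=.2)
robot.move_linear([.4875,.10,.13],feed=.25)
robot.movep([.44,.24,.17],q)
import pickle; m=robot.camera_model("wrist");pickle.dump(m,open("g.pkl","wb"))
for n in ("side","wrist"):
    im=robot.read_camera(n); cv2.imwrite(f"pics/g_{n}.png",im[:,:,::-1])
a=cv2.imread("pics/g_side.png")[180:315,220:335]; a=cv2.resize(a,None,fx=4.4,fy=4.4,interpolation=cv2.INTER_CUBIC);cv2.imwrite("pics/g_sidez.png",a)
print(robot.read_time())
for n,P in dict(fl=(.4695,.2675,.032),bl=(.5075,.2675,.032),ft=(.4695,.1375,.032),bt=(.5075,.1375,.032)).items(): print(n,proj(m,P).round(1))
```

```text
True [0.46316563 0.2023136  0.02828637] [ 0.48781669  0.4146314  -0.27019362] 17.375
True [0.48833107 0.12765614 0.0294694 ] [ 0.70502449 -1.57767339  2.8905866 ] 19.575
21.1417
fl [284.1 138.9]
bl [331.2 139. ]
ft [279.4 280.3]
bt [321.  280.4]
```

View pics/g_wrist.png

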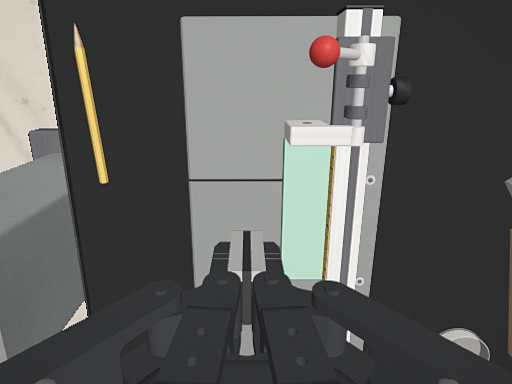

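View pics/g_sidez.png

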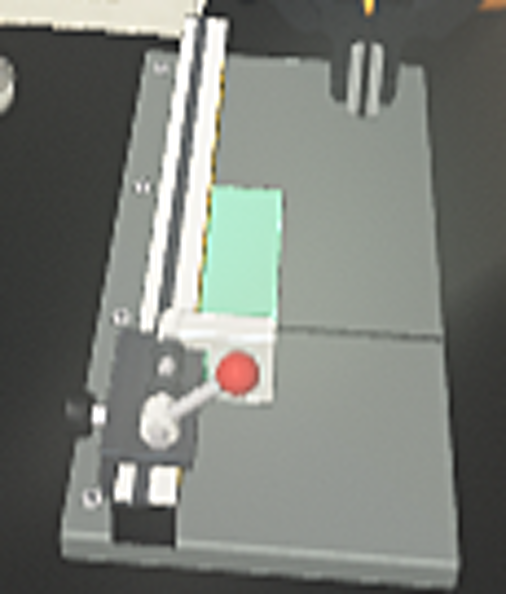

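Run:
```python
from h import *
q=down(np.pi/2)
robot.movep([.487,.095,.09],q)
robot.move_linear([.487,.112,.029],feed=.12,force_limit=8); robot.wait(.1)
robot.move_linear([.487,.123,.029],feed=.05)
f0=robot.read_contact_force()
for y in (.126,.127,.128,.129,.130):
    r=robot.move_linear([.4875,y,.029],feed=.02,force_limit=8)
    f=robot.read_contact_force()-f0
    print(y,r,robot.read_eef_pos().round(4),f.round(2),round(robot.read_time(),2))
    if r or f[1]<-5: break
robot.move_linear([.4875,.110,.029],feed=.15)
robot.move_linear([.4875,.10,.15],feed=.25)
import pickle; m=robot.camera_model("wrist");pickle.dump(m,open("i.pkl","wb"))
im=robot.read_camera("wrist"); cv2.imwrite(f"pics/i_wrist.png",im[:,:,::-1])
print(robot.read_time())
```

```text
0.126 False [0.4875 0.126  0.029 ] [-0.38 -0.21  0.94] 23.31
0.127 False [0.4875 0.1268 0.0289] [-0.07 -1.65  0.83] 23.56
0.128 False [0.4875 0.1272 0.0289] [-0.56 -3.28 -0.23] 23.81
0.129 False [0.4875 0.1273 0.0289] [-0.77 -7.81  1.7 ] 24.06
25.0167
```

View pics/i_wrist.png

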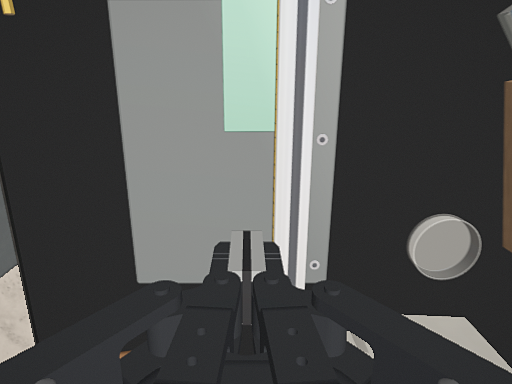

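Contact is firm: the tip stalls at y = 0.1273 while the force climbs to about 8 N. The tail edge is square at row 131 and the strip's edge runs along the ruler. Now flip the stop up with the ball.

Run:
```python
from h import *
q=down(np.pi/2); y=.3288
robot.movep([.44,y,.16],q)
robot.move_linear([.44,y,.089],feed=.15,force_limit=10)
r=robot.move_linear([.528,y,.089],feed=.07,force_limit=15)
print(r,robot.read_eef_pos(),robot.read_contact_force(),robot.read_time())
robot.move_linear([.528,y,.122],feed=.2)
robot.move_linear([.548,y,.122],feed=.2)
r=robot.move_linear([.555,y,.0885],feed=.04,force_limit=14)
print(r,robot.read_eef_pos(),robot.read_contact_force(),robot.read_time())
for n in ("side",):
    im=robot.read_camera(n); cv2.imwrite(f"pics/j_{n}.png",im[:,:,::-1])
a=cv2.imread("pics/j_side.png")[180:315,220:335]; a=cv2.resize(a,None,fx=4.4,fy=4.4,interpolation=cv2.INTER_CUBIC);cv2.imwrite("pics/j_sidez.png",a)
```

```text
True [0.46580262 0.32925367 0.08998966] [-5.50615762 -1.030309    6.79274791] 27.1833
False [0.55520479 0.32891848 0.08888687] [ 0.34180995 -0.46997739  0.17026637] 28.95
```

View pics/j_sidez.png

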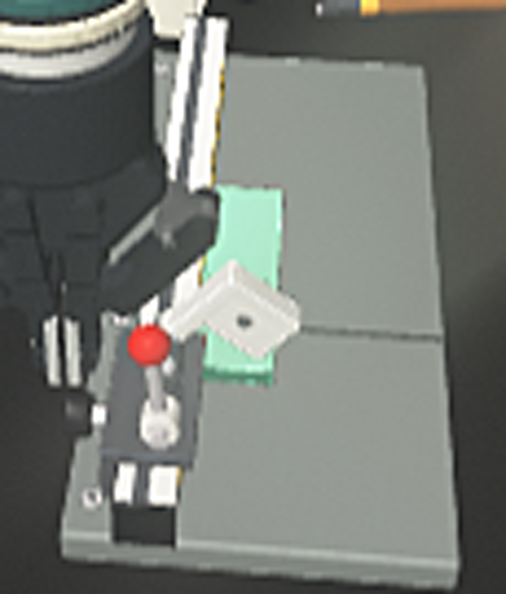

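The contact impulse tripped the limit early and the next move carried the lever only to about 45°. I'll go back to the front of the ball and push on.

Run:
```python
from h import *
y=.3288
robot.move_linear([.555,y,.135],feed=.2)
robot.move_linear([.485,y,.135],feed=.2)
robot.move_linear([.485,y,.094],feed=.15,force_limit=10)
r=robot.move_linear([.531,y,.094],feed=.05,force_limit=25)
print(r,robot.read_eef_pos(),robot.read_contact_force(),robot.read_time())
robot.move_linear([.526,y,.122],feed=.2)
robot.move_linear([.550,y,.122],feed=.2)
r=robot.move_linear([.555,y,.0885],feed=.04,force_limit=20)
print(r,robot.read_eef_pos(),robot.read_contact_force(),robot.read_time())
for n in ("side",):
    im=robot.read_camera(n); cv2.imwrite(f"pics/k_{n}.png",im[:,:,::-1])
a=cv2.imread("pics/k_side.png")[180:315,220:335]; a=cv2.resize(a,None,fx=4.4,fy=4.4,interpolation=cv2.INTER_CUBIC);cv2.imwrite("pics/k_sidez.png",a)
```

```text
False [0.53171745 0.32886853 0.09446757] [ 0.25263867 -0.0863565  -0.30745192] 31.375
False [0.55783321 0.32918248 0.09066095] [3.7640543  0.72048463 4.3370887 ] 32.9333
```

View pics/k_sidez.png

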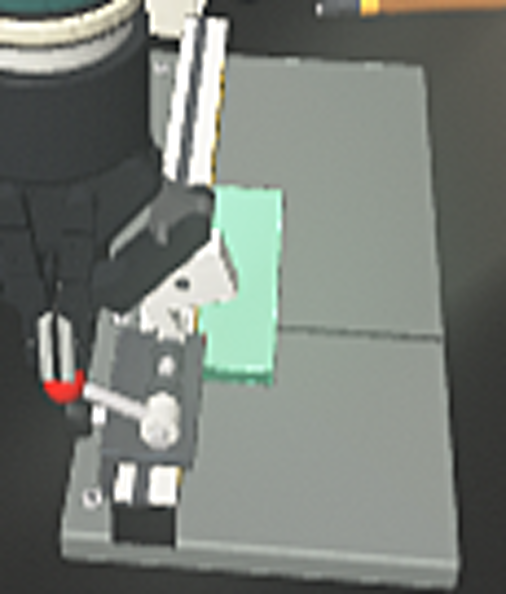

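The ball top is at z = 0.0907, as expected at 1.9. I'll press a little more to confirm the end of travel, then retreat and inspect.

Run:
```python
from h import *
y=.3288; q=down(np.pi/2)
r=robot.move_linear([.556,y,.084],feed=.03,force_limit=14)
print(r,robot.read_eef_pos(),robot.read_contact_force(),robot.read_time())
robot.move_linear([.556,y,.15],feed=.2)
robot.movep([.44,.23,.26],q)
import pickle; m=robot.camera_model("wrist");pickle.dump(m,open("l.pkl","wb"))
for n in ("side","wrist","top"):
    im=robot.read_camera(n); cv2.imwrite(f"pics/l_{n}.png",im[:,:,::-1])
a=cv2.imread("pics/l_side.png")[180:315,220:335]; a=cv2.resize(a,None,fx=4.4,fy=4.4,interpolation=cv2.INTER_CUBIC);cv2.imwrite("pics/l_sidez.png",a)
a=cv2.imread("pics/l_wrist.png")[40:300,200:420]; a=cv2.resize(a,None,fx=2.3,fy=2.3,interpolation=cv2.INTER_CUBIC);cv2.imwrite("pics/l_wz.png",a)
print(robot.read_time())
for n,P in dict(fl=(.4695,.268,.032),bl=(.5075,.268,.032),ft=(.4695,.138,.032),bt=(.5075,.138,.032),ball=(.5569,.3288,.0817)).items(): print(n,proj(m,P).round(1),((proj(m,P)-[200,40]+.5)*2.3-.5).round(0))
```

```text
True [0.5580743  0.32925096 0.09034049] [-2.05501189 -1.36284442  6.62148136] 33.1917
34.5667
fl [274.9 115.7] [173. 175.]
bl [311.2 115.7] [256. 175.]
ft [272.2 229.9] [167. 437.]
bt [305.1 229.9] [242. 437.]
ball [382.9  49.4] [421.  22.]
```

View pics/l_sidez.png

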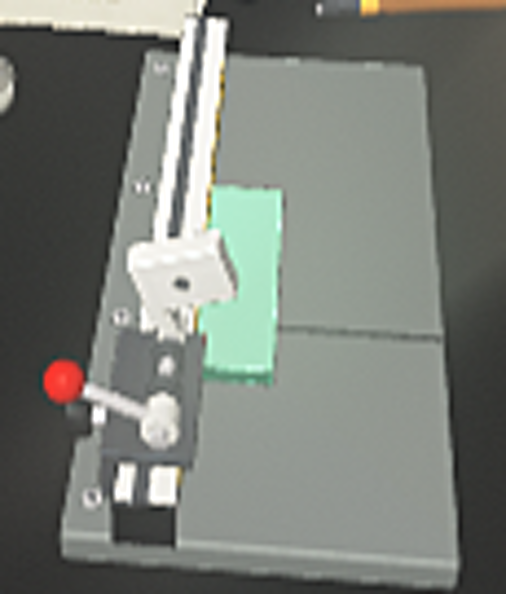

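View pics/l_wz.png

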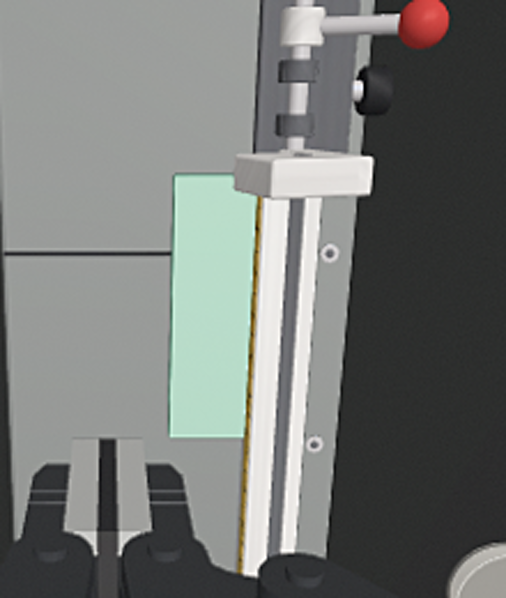

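View pics/l_top.png

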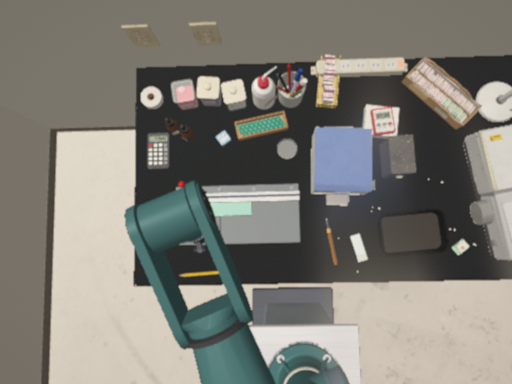

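Everything checks. The strip corners are at (175,174) and (169,437), against predictions of (173,175) and (167,437). The stop is up and the ball is at (64,380), slightly past where it started. The carriage and the bystanders look unmoved. Handing in.

Run:
```python
from h import *
print(robot.read_contact_force(),robot.read_time()); robot.finish_job()
```

```text
[-0.077247   -0.44175758  0.44210776] 34.5667
the job is handed in; nothing more can be done
```

The strip is gauged and the stop is fully back up; I handed the job in at 34.6 s with the arm clear of everything. I flipped the stop down, pushed the strip flush to the fence and along to the stop, then flipped the stop up with its lever.

**Strip against the stop:** before the flip up, a slow push on its end stalled while the force rose to about 8 N. In the last wrist picture its front corners are within about 1 mm of the predicted flush position, and it lies parallel to the fence.

**Stop:**
- **Down:** the bar top measured z = 0.067 m under 15 N, which is the end of its travel.
- **Up:** the ball top measured z = 0.090 m under a firm press, matching the 1.9 rad end of travel.
- **Setting along the fence:** the carriage looks unmoved. The strip was pushed against the stop with about 8 N at most, well under the 45 N that would shift it.

**Other things on the bench:** they look unmoved in the last top view. The arm hides part of the board there.

**Pushes that stopped early:** four moves did not go as planned.
- The first downward press on the stop and the first push on the ball tripped their force limits too soon, and I redid both.
- One side press on the strip ended when the fingertip grazed the bed, and I redid it slightly higher.
- The first two pushes on the strip's end stopped about 1 mm apart, so I added the slow confirming push.

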